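Slide the long primed panel off the mixing slab onto the drying rack

ROBOT

A 6-joint arm with a two-finger parallel gripper is mounted at the origin on the work surface. World frame = base frame: x ahead of the robot, y to its left, z up, the work surface at z = 0. Lengths are in mm, angles in rad, forces in N, time in s.
With the tool pointing down it reaches from about 325 to 925 mm from the base axis. Payload 3.1 kg.
Tool frame: the origin (TCP) lies at the very end of the fingers, on their centre line; the grasp point (between the pads) lies 19 mm behind it; z points along the fingers, y is the direction in which the jaws open and shut (so a half turn about z gives the same grasp; the last joint's range is limited). The gripper opens to 85 mm and grips with 20 to 120 N. Pads are 22 mm wide; open, the fingers measure 114 mm over their backs; the gripper's body (76 mm by 85 mm) begins 54 mm behind the grasp point. The pads swing forward as they close: fully open they stand 13 mm farther back than shut.
Start: joints at [-0.112, 0.217, 1.613, -0, 1.311, -0.112], TCP at [625.011, 0.021, 204.6] pointing down, gripper open.
Joint ranges: [-2.75, 2.75], [-0.78, 2.1], [0.31, 2.55], [-1.13, 4.27], [0.13, 2.63], [-2.58, 2.58]. Speed limits (rad/s): [2.79, 2.79, 3.14, 3.14, 3.14, 3.14].

INTERFACE

Orientations are given as a rotation vector (axis times angle).
In Python, from cell import r, gripper_to, status, vision, ticket gives the robot as it stands. Calls block until the motion is done:
- r.move_to(position, orientation): joint-space move of the TCP to a pose.
- r.move_l(position, frame=None, v=150, force_limit=None): straight line of the TCP; frame=None keeps the orientation; v is the mean speed in mm/s. With force_limit (N) it stops when the force on the tool has changed by that much, and returns True; else False.
- r.set_joints(angles): joint-space move.
- gripper_to(opening): finger opening in mm; the grip force is fixed at half the most; returns when the fingers have stopped.
- r.hold(seconds).
- r.inverse_kinematics(position, orientation): joint angles nearest the present ones, or None.
- status.get_state(): the state.
- vision.grab_frame(name): name is "scene" or "side" or "wrist"; returns a dict with "image" (384x512x3 uint8, red, green, blue), "depth" (384x512 float32, mm along the optical axis (not along the pixel's ray), 0 where there is no reading), "camera_matrix" (3x3 intrinsics, pixels), "R" (3x3) and "t" (3): a world point X has camera coordinates R X + t. Camera axes: x right, y down, z forward; pixel columns grow to the right and rows downward; lengths in mm; the calibration is good to about 2 mm. A picture is of the moment at which its call begins.
A pose or a line that the arm cannot do raises r.IKError and nothing moves.
- ticket.hand_in(): hands the job in, once; it reports no verdict.
The state is a dict: "t": time; "joints": joint angles; "joint_velocities": joint speeds; "joint_torque": joint torques, N m; "ee_pos": TCP position; "orientation": TCP orientation; "ft_force": force on the tool from outside, world axes, zero at the start; "ft_torque": the same for the moment, N m; "width": finger opening in mm.
Only numpy, scipy, OpenCV 4.12 (cv2) and the standard library are available. Lean on these libraries where they do the work, as an engineer would, in place of code of your own. Each camera call takes 0.05 s, during which the arm holds its last target. There are 200 camera calls.

TASK

Take the longest of the thin white primed panels lying on the dark stone mixing slab: slide it lengthwise along the slab, without picking it up, until its end sticks out well over the slab's edge nearest the robot, then take hold of that overhanging end, lift it and lay it flat across the two battens of the wooden drying rack, centred and lengthwise across them. Do not let it drop to the table, and leave the shorter rectangular panel where it lies.

Things in the scene. Friction and masses are not known exactly. Their poses are not given: they have to be found in the camera images.
- panel_long: the long white rectangular panel, thin and rigid: 130 mm long (its x axis), 45 mm wide (y), 4 mm thick (z), about 50 g. Origin: centre of its underside. It starts flat on the slab, wholly on it, its +x end away from the robot, its x axis within about 10 degrees of the slab's x axis. At least 30 mm of free slab or air lies beyond each of its long sides.
- panel_short: bystander: the shorter white rectangular panel, 75 mm long (x), 45 mm wide (y), 4 mm thick, lying flat on the slab beside the long one. Origin: centre of its underside. A third, triangular panel (corners 40 mm from its middle) of the same look, not listed, lies in the remaining one of the three places across the slab.
- slab: the fixed dark stone mixing slab, 220 mm (its x) by 340 mm (its y), 30 mm thick: its top lies 30 mm above the table. Origin: centre of its underside. Its edge nearest the robot is its -x edge, 110 mm from the origin. The panels lie side by side across its y.
- rack: the fixed wooden drying rack: a base board 150 mm (x) by 120 mm (y) and 8 mm thick, carrying two battens that run along its y, each 16 mm wide, centred 35 mm either side of the origin in x; the batten tops are 35 mm above the table, 27 mm above the board. Origin: centre of its underside. The laid panel's x axis runs along the rack's x axis (either way round), so that its ends stick out about 22 mm beyond the battens.
Mind the look-alikes: they are no part of the job. Leave any purple look-alike of the panel_long alone. Leave any grey look-alike of the rack alone.

How it is judged:
By the outcome, as a careful person would: the job done as asked, in the order asked, and still so for the second after the job is handed in, with the robot touching nothing.
It also fails if it takes over 54 s, if anything falls off the work surface, if the arm or the gripper's body presses on something with over 40 N, if the wrist force passes 120 N, or if a joint passes its speed limit or range.

## Working session

There is one attempt and no reset: what is moved stays moved. The work goes in short steps, each a Python script; the robot and the scene stay as the last script left them, time stands still between calls to the robot, and variables do not carry over. Pictures are saved under pics/ and viewed, about 8 in all and at most 12, crops included, and the job is handed in when it is done.

```bash
ls; mkdir -p pics; cat > h.py <<'E'
import numpy as np, cv2
from cell import r, gripper_to, status, vision, ticket
def grab(n, f=None):
    d=vision.grab_frame(n)
    if f: cv2.imwrite('pics/'+f, d['image'][:,:,::-1])
    return d
def ray(d,uv,z):
    K,R,t=d['camera_matrix'],np.array(d['R']),np.array(d['t'])
    c=-R.T@t; v=R.T@np.linalg.inv(K)@np.array([uv[0],uv[1],1.])
    return c+v*(z-c[2])/v[2]
def cloud(d):
    K,R,t=np.array(d['camera_matrix']),np.array(d['R']),np.array(d['t'])
    v,u=np.mgrid[:384,:512]; z=d['depth']
    p=np.stack([(u-K[0,2])/K[0,0]*z,(v-K[1,2])/K[1,1]*z,z],-1)
    return (p-t)@R
E
python3 - <<'E'
from h import *
a=grab('scene');b=grab('side')
cv2.imwrite('pics/a.png',a['image'][:,:,::-1]);cv2.imwrite('pics/b.png',b['image'][:,:,::-1])
for d in(a,b): print(-d['R'].T@d['t'],d['R'][2],d['camera_matrix'][0,0])
np.savez('scene0.npz',**a)
print(status.get_state())
E
```

```text
pics
[1117.55155243   25.87910423 1134.45012933] [-0.51882916 -0.06421989 -0.85246238] 443.10014091980804
[ 215.31186884 -811.19114958 1011.50490375] [ 0.200179    0.61825933 -0.76005511] 434.78424697828495
{'t': 0.1, 'joints': array([-1.12184575e-01,  2.17685844e-01,  1.61484050e+00, -1.13095613e-05,
        1.31128206e+00, -1.12189735e-01]), 'joint_velocities': array([-0.00118109, -0.00232212, -0.00261443, -0.0012805 , -0.00026753,
        0.00018286]), 'joint_torque': array([-3.89421966e-04, -3.98076224e+01, -3.04969239e+01, -1.69335931e-04,
        4.17826959e-03,  6.71974954e-05]), 'ee_pos': array([6.24181420e+02, 1.20395404e-01, 2.03359587e+02]), 'orientation': array([-2.22021185e+00, -2.22022977e+00,  2.18230661e-03]), 'ft_force': array([-0.15203738, -1.27667244, -0.30143832]), 'ft_torque': array([ 0.04849616,  0.02961635, -0.03391664]), 'width': 85.2562657110631}
```

View pics/a.png

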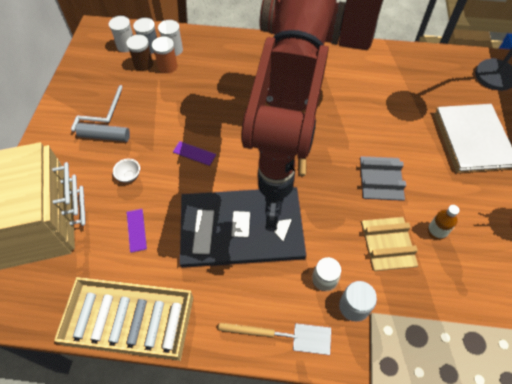

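View pics/b.png

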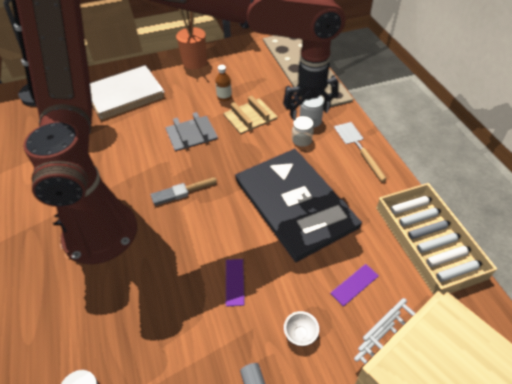

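The scene view shows a dark slab around (241,227). A long white or grey panel lies at (202,231), the short one at (241,223), and the triangle at (283,229). The purple look-alikes are at (194,153) and (136,230), the wooden rack is at (390,243), and the grey rack is at (382,178). I choose the (202,231) panel and the (390,243) rack. Next I check that choice close up with the wrist camera.

```bash
python3 - <<'E'
from h import *
d=dict(np.load('scene0.npz'))
for n,uv,z in [('panel',(202,231),34),('slabc',(241,227),30),('short',(241,223),34),('rack',(390,243),35),('slab nl',(182,193),30),('slab nr',(300,190),30),('slab fl',(179,264),30),('slab fr',(305,258),30)]: print(n,ray(d,uv,z).round(0))
p=ray(d,(202,231),34)
o=[-2.2214,-2.2214,0]
r.move_to([p[0]-60,p[1],330],o)
w=grab('wrist'); np.savez('w0.npz',**w)
print(status.get_state()['ee_pos'],-w['R'].T@w['t'],w['R'][2],w['camera_matrix'][0,0])
s=grab('scene'); np.savez('scene1.npz',**s)
c=cv2.resize(s['image'][170:290,160:440],None,fx=2,fy=2,interpolation=2)
im=np.vstack([w['image'],np.pad(c[:200],((0,0),(0,0),(0,0)))[:, :512]])
cv2.imwrite('pics/c.png',im[:,:,::-1])
E
```

```text
panel [ 595. -196.   34.]
slabc [568. -91.  30.]
short [557. -92.  34.]
rack [570. 318.  35.]
slab nl [ 479. -278.   30.]
slab nr [427.  63.  30.]
slab fl [ 696. -239.   30.]
slab fr [639.  92.  30.]
[ 535.01452984 -194.35806205  328.38437475] [ 535.19123634 -113.51291344  498.43581827] [-0.00096737 -0.31770022 -0.94819071] 325.1183143258627
```

View pics/c.png

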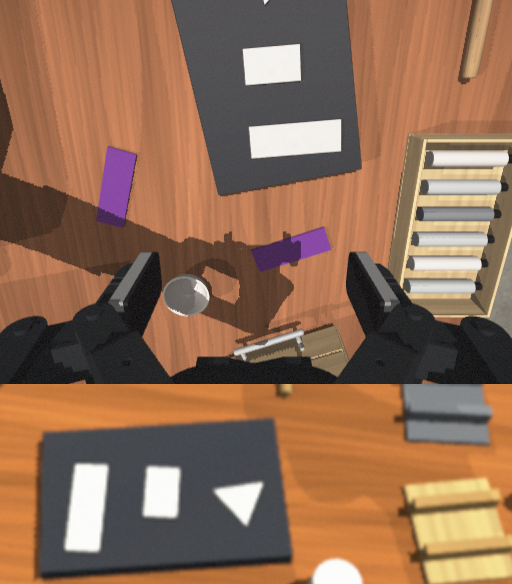

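The top part (wrist view) shows the long white panel at (295,139), whole on the slab, with the short one at (272,64). The purple look-alikes at (117,187) and (291,249) are clearly off the slab. So the choice holds. Next I measure the panels, the slab edges and the rack.

```bash
cat >> h.py <<'E'
def norm(a): return (a+90)%180-90
def rects(d,mask,z,amin=150):
    """min-area rectangles (world mm) of mask blobs projected to plane z: centre, long, short, angle of long axis deg"""
    out=[]
    for c in cv2.findContours(mask.astype(np.uint8),cv2.RETR_EXTERNAL,cv2.CHAIN_APPROX_NONE)[0]:
        if cv2.contourArea(c)<amin: continue
        P=np.array([ray(d,q,z)[:2] for q in c[:,0].astype(float)],np.float32)
        (x,y),(w,h),a=cv2.minAreaRect(P)
        if w<h: w,h,a=h,w,a+90
        out.append((np.round([x,y],1),round(w,1),round(h,1),round(norm(a),1),round(cv2.contourArea(P)/(w*h),2)))
    return out
def white(d):
    hsv=cv2.cvtColor(d['image'],cv2.COLOR_RGB2HSV); return (hsv[...,1]<50)&(hsv[...,2]>150)
def dark(d):
    hsv=cv2.cvtColor(d['image'],cv2.COLOR_RGB2HSV)
    return (hsv[...,1]<110)&(hsv[...,2]<95)
E
python3 - <<'E'
from h import *
for f in('w0.npz','scene1.npz'):
    d=dict(np.load(f)); print(f)
    P=cloud(d)
    for q in rects(d,white(d),34): 
        if 30<q[1]<160 and q[0][1]<100: print('white',q)
    for q in rects(d,dark(d),30,4000): print('dark',q)
d=dict(np.load('scene1.npz'));P=cloud(d)
roi=(abs(P[...,0]-570)<130)&(abs(P[...,1]-318)<110)&(d['depth']>0)
h=P[...,2]; bt=roi&(h>28)&(h<42)
print('batten h',np.percentile(h[bt],[10,50,90]))
hsv=cv2.cvtColor(d['image'],cv2.COLOR_RGB2HSV)
m=roi&(h>4)&(h<50)
for q in rects(d,bt,35,30): print('batten',q)
print('board',cv2.minAreaRect(P[m][:,:2].astype(np.float32)))
for uv in [(202,231),(240,240),(390,243)]: print(d['image'][uv[1],uv[0]],P[uv[1],uv[0]].round(1))
c=cv2.resize(d['image'][200:290,340:440],None,fx=4,fy=4,interpolation=2)
mm=cv2.resize((bt[200:290,340:440]*255).astype(np.uint8),None,fx=4,fy=4)
cv2.imwrite('pics/d.png',np.hstack([c[:,:,::-1],cv2.merge([mm]*3)]))
E
```

```text
w0.npz
white (array([ 563.9, -565.9]), 133.1, 26.7, 20.9, 0.36)
white (array([ 851.1, -439.7]), 111.3, 23.5, 0.2, 0.88)
white (array([ 448.4, -449.9]), 47.1, 19.9, -54.3, 0.55)
white (array([ 850.1, -394.9]), 113.9, 25.9, -0.9, 0.82)
white (array([ 850.5, -352.3]), 112.3, 21.2, 0.2, 0.95)
white (array([ 851.2, -310.1]), 105.7, 8.4, 0.1, 0.62)
white (array([ 850.6, -265.4]), 111.0, 22.1, 0.1, 0.89)
white (array([ 850. , -220.9]), 113.3, 20.9, 0.1, 0.95)
white (array([ 593.6, -193.2]), 129.5, 46.3, 4.8, 0.96)
white (array([558.8, -93.9]), 75.5, 45.9, 4.6, 0.96)
dark (array([ 538., -518.]), 970.6, 282.7, 0.2, 0.44)
dark (array([ 562.3, -128.4]), 269.1, 218.4, -79.0, 0.91)
scene1.npz
white (array([847.5,  99.3]), 133.6, 63.4, -89.9, 0.64)
white (array([ 857.1, -221.3]), 111.9, 24.6, -0.2, 0.87)
white (array([ 856.6, -265.7]), 110.5, 23.3, 0.4, 0.88)
white (array([ 855.6, -308.4]), 106.4, 18.9, 0.6, 0.64)
white (array([ 856.8, -354.6]), 110.2, 23.7, 0.1, 0.87)
white (array([ 857.8, -398.9]), 111.8, 23.7, 0.1, 0.87)
white (array([ 857.4, -443.2]), 110.1, 24.0, 0.0, 0.9)
white (array([555.4,   8.7]), 68.1, 59.5, -13.4, 0.53)
white (array([558.7, -93.8]), 79.1, 48.3, 4.8, 0.91)
white (array([ 594.3, -193.1]), 133.2, 48.7, 5.0, 0.93)
white (array([-124.5, -584.4]), 90.4, 50.3, 72.1, 0.69)
white (array([-231.8, -683.1]), 80.8, 56.4, 16.0, 0.79)
dark (array([ 986.3, -275. ]), 693.4, 67.8, -89.6, 0.57)
dark (array([562.1, -93.6]), 337.8, 223.6, -78.9, 0.97)
batten h [30.83829114 34.18705567 37.1462718 ]
batten (array([591.1, 329.8]), 121.8, 19.1, -77.0, 0.82)
batten (array([523.6, 313.9]), 122.6, 20.5, -76.8, 0.77)
board ((569.4580688476562, 318.81402587890625), (217.7706756591797, 258.96844482421875), 89.77334594726562)
[252 251 249] [ 594.7 -195.9   33.2]
[70 70 75] [607.3 -88.1  29.4]
[238 211 136] [556.5 324.9   8.9]
```

View pics/d.png

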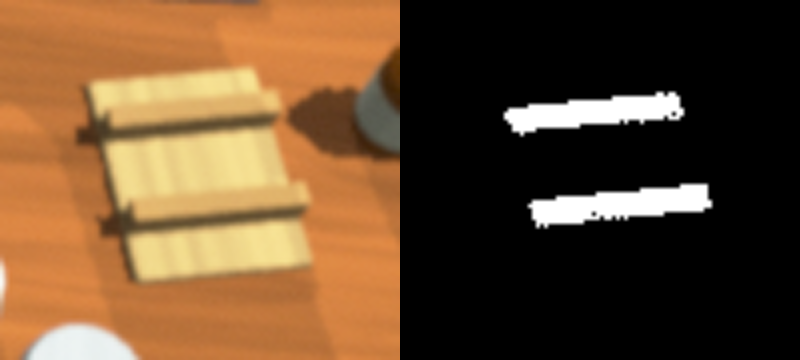

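Both views agree to about 1 mm:

| Object | Centre (mm) | Size (mm) | Angle |
|---|---|---|---|
| Long panel | (594, -193) | 130×46 | 4.8° |
| Slab | (562, -94) | 338×223 | 11.1° |
| Rack | (557, 322) | batten spacing 69 | 13.3° |

The crop shows both battens of the wooden rack. Next I push the panel's far end with two slightly opened fingers.

```bash
cat >> h.py <<'E'
from scipy.spatial.transform import Rotation as Ro
def down(deg): return (Ro.from_euler('z',deg,degrees=True)*Ro.from_euler('x',180,degrees=True)).as_rotvec()
def pt(c,deg,s,z): a=np.radians(deg); return [c[0]+s*np.cos(a),c[1]+s*np.sin(a),z]
E
cat > push.py <<'E'
from h import *
c,a=(593.8,-193.2),4.8
gripper_to(22)
r.move_to(pt(c,a,84,80),down(a))
print(status.get_state()['t'],status.get_state()['joints'].round(2))
print('touch',r.move_l(pt(c,a,84,22),v=30,force_limit=5))
z=status.get_state()['ee_pos'][2]; print('z touch',z, status.get_state()['width'])
z+=1.4
r.move_l(pt(c,a,84,z),v=30)
print('stop',r.move_l(pt(c,a,-26,z),v=40,force_limit=20))
s=status.get_state(); print(s['ee_pos'],s['ft_force'],s['t'])
r.move_l(pt(c,a,-22,z),v=30); r.move_l(pt(c,a,-18,150),v=150)
d=grab('scene'); 
for q in rects(d,white(d),34):
    if 30<q[1]<160 and -230<q[0][1]<50 and q[0][0]<700: print('white',q)
w=grab('wrist','e.png')
for q in rects(w,white(w),34):
    if 30<q[1]<160: print('wrist white',q)
print(status.get_state()['t'])
E
python3 push.py
```

```text
3.225 [-0.37  0.49  1.5  -0.    1.15  1.12]
touch False
z touch 22.245056553067645 22.161385211788183
stop False
[ 568.01450259 -195.38295366   23.66298614] [ 0.57697785 -0.20248427  0.09507769] 8.4583
white (array([555.4,   8.7]), 68.1, 59.5, -13.4, 0.54)
white (array([558.6, -93.8]), 79.0, 48.3, 4.8, 0.91)
white (array([ 594.3, -193.2]), 133.0, 48.5, 5.0, 0.93)
wrist white (array([ 417.2, -454.9]), 78.7, 64.5, 19.2, 0.81)
wrist white (array([559.2, -94.2]), 74.8, 45.4, 4.6, 0.97)
wrist white (array([558. ,   5.6]), 66.3, 56.3, -9.2, 0.51)
wrist white (array([ 594.3, -193.5]), 129.6, 45.1, 4.8, 0.98)
9.8333
```

Nothing was touched and the panel hasn't moved, because the opened fingertips stand farther back than I assumed. I descend again to a real contact with the slab.

```bash
cat > push.py <<'E'
from h import *
c,a=(594,-193.3),4.8
r.move_l(pt(c,a,84,60),v=200)
t=r.move_l(pt(c,a,84,8),v=35,force_limit=5)
s=status.get_state(); z=s['ee_pos'][2]; print('touch',t,z,s['ft_force'],s['t'])
d=grab('side','e.png')
if t and 14<z<26:
    z+=1.6
    r.move_l(pt(c,a,84,z),v=30)
    print('stop',r.move_l(pt(c,a,-26,z),v=45,force_limit=20))
    s=status.get_state(); print(s['ee_pos'],s['ft_force'],s['t'])
    r.move_l(pt(c,a,-22,z),v=40); r.move_l(pt(c,a,-18,150),v=150)
    d=grab('scene'); 
    for q in rects(d,white(d),34):
        if 30<q[1]<160 and -230<q[0][1]<50 and q[0][0]<700: print('white',q)
    w=grab('wrist','f.png')
    for q in rects(w,white(w),34):
        if 30<q[1]<160: print('wrist white',q)
print(status.get_state()['t'])
E
python3 push.py
```

```text
touch False 8.38261115738674 [0.2176471  0.16636158 0.06787466] 12.3
12.35
```

```bash
python3 - <<'E'
import cv2
i=cv2.imread('pics/e.png'); cv2.imwrite('pics/e2.png',cv2.resize(i[80:280,200:420],None,fx=3.4,fy=3,interpolation=2))
E
```

```text
(no output)
```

View pics/e2.png

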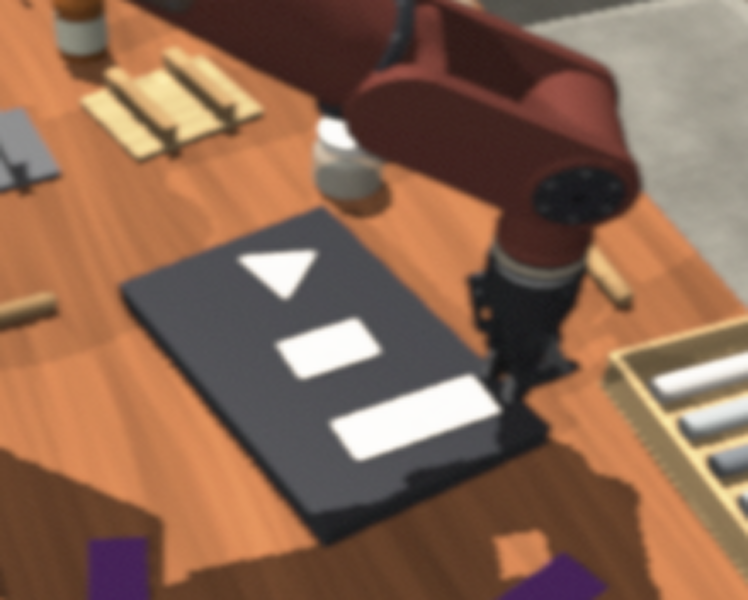

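The side view shows the fingertips just beyond the panel's far end, near crop pixel (505,395), and apparently above the slab. I measure their height from the depth images.

```bash
python3 - <<'E'
from h import *
s=status.get_state(); e=s['ee_pos']; print(e,s['orientation'],s['width'],s['joint_torque'].round(2))
for n in('side','scene','wrist'):
    d=grab(n,'g_%s.png'%n); P=cloud(d); ok=(d['depth']>0)&(np.hypot(P[...,0]-e[0],P[...,1]-e[1])<40)
    q=P[ok]; print(n,ok.sum(),np.histogram(q[:,2],bins=[-20,0,10,20,26,32,38,45,55,70,90,120]))
    t=q[(q[:,2]>38)&(q[:,2]<70)]; print(t.min(0) if len(t) else '',t.max(0) if len(t) else '')
    v,u=np.where(ok&(P[...,2]>38)&(P[...,2]<60)); print('px',u.min() if len(u) else 0,u.max() if len(u) else 0,v.min() if len(v) else 0,v.max() if len(v) else 0)
a=cv2.imread('pics/g_wrist.png');b=cv2.imread('pics/g_scene.png')
K=cv2.resize(b[215:315,140:268],None,fx=4,fy=4,interpolation=2)[:200]
cv2.imwrite('pics/g.png',np.vstack([a,K]))
E
```

```text
[ 678.00209946 -186.37031799    8.41260154] [3.13856574e+00 1.31600257e-01 1.02519497e-03] 22.298901259881497 [ -0.   -49.69 -26.13  -0.     0.    -0.  ]
side 2119 (array([ 16,   9,   0,   5, 203,  86,  17,  35,  40,  77, 108]), array([-20,   0,  10,  20,  26,  32,  38,  45,  55,  70,  90, 120]))
[ 667.23743333 -211.80698597   38.21474349] [ 688.99112139 -161.64013874   69.23018913]
px 343 356 198 213
scene 2591 (array([147, 129,  45,  34, 126,  22,   9,  22,  27,  73,  83]), array([-20,   0,  10,  20,  26,  32,  38,  45,  55,  70,  90, 120]))
[ 670.10809723 -209.48404524   39.54541065] [ 691.87224288 -160.7600063    69.80164148]
px 189 208 253 262
wrist 36123 (array([ 2223,  4020,  1076,   737,  4907,  1748,   331,   810,  1416,
        5218, 12728]), array([-20,   0,  10,  20,  26,  32,  38,  45,  55,  70,  90, 120]))
[ 666.39100863 -211.05001018   38.12718253] [ 691.19207805 -161.87127024   69.99989605]
px 195 312 238 304
```

View pics/g.png

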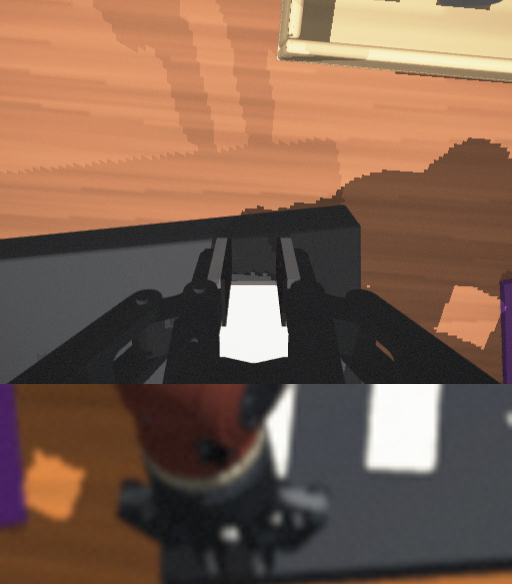

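```bash
python3 - <<'E'
from h import *
e=status.get_state()['ee_pos']
r.move_l([e[0],e[1],70],v=200)
s=status.get_state(); e=s['ee_pos']; print(e,s['joint_torque'].round(2),s['ft_force'],s['t'])
for n in ('wrist','side'):
    d=grab(n,'h_%s.png'%n); P=cloud(d); ok=(d['depth']>0)&(np.hypot(P[...,0]-e[0],P[...,1]-e[1])<32)&(P[...,2]>40)
    print(n,np.histogram(P[ok][:,2],bins=range(40,140,4)))
E
```

```text
[ 678.70874186 -186.68134012   71.40797072] [  0.   -50.21 -29.1    0.    -0.06  -0.  ] [-0.0181484   0.29719869 -0.15907525] 12.9583
wrist (array([  0,   0,   0,   0,   0,   0,   0,   0,   0,   0,   0,   0,   0,
         0,  24,  93, 237, 294, 334, 354, 373, 413, 380, 632]), array([ 40,  44,  48,  52,  56,  60,  64,  68,  72,  76,  80,  84,  88,
        92,  96, 100, 104, 108, 112, 116, 120, 124, 128, 132, 136]))
side (array([ 0,  0,  0,  0,  0,  0,  0,  0,  0,  0,  0,  0,  0,  0,  9,  8, 19,
       17, 11, 13, 14, 13, 10, 10]), array([ 40,  44,  48,  52,  56,  60,  64,  68,  72,  76,  80,  84,  88,
        92,  96, 100, 104, 108, 112, 116, 120, 124, 128, 132, 136]))
```

The two cameras agree that, at a 22 mm opening, the fingertips end about 25 mm behind the reported TCP. That contradicts the stated geometry and affects the grip too, so I measure the offset at several openings.

```bash
python3 - <<'E'
from h import *
for w in (60,45,0):
    gripper_to(w); s=status.get_state(); e=s['ee_pos']
    for n in ('wrist','side'):
        d=grab(n); P=cloud(d); ok=(d['depth']>0)&(np.hypot(P[...,0]-e[0],P[...,1]-e[1])<52)&(P[...,2]>42)
        q=P[ok]; o=np.argsort(q[:,2])[[0,5,20]]; print(w,s['width'],n,(q[o]-e).round(1).tolist())
print(s['t'])
E
```

```text
60 60.008724987169494 wrist [[1.2, -31.1, 31.1], [-8.9, 28.6, 32.0], [2.4, 29.7, 32.7]]
60 60.008724987169494 side [[-2.6, 31.9, 32.7], [3.4, 32.3, 34.1], [9.4, -41.1, 39.6]]
45 45.29185791515621 wrist [[3.8, 22.3, 28.3], [7.0, -22.8, 29.0], [-6.5, -23.9, 29.9]]
45 45.29185791515621 side [[-0.6, 23.1, 28.6], [-4.8, -25.5, 30.9], [1.0, 22.8, 36.7]]
0 -0.07600285724133332 wrist [[11.2, -6.2, 30.5], [11.2, -3.4, 31.1], [11.3, 0.4, 31.8]]
0 -0.07600285724133332 side [[-8.1, 2.5, 29.6], [-8.1, -1.9, 34.7], [-9.3, -2.6, 40.2]]
14.5083
```

The tips consistently end about 23 mm short of the reported TCP, plus the usual swing when open. Heights therefore have to come from contact and the cameras. I repeat the push with a deeper, force-limited touch.

```bash
sed -i "s/^r.move_l(pt(c,a,84,60),v=200)/gripper_to(22); r.move_l(pt(c,a,84,25),v=200)/; s/pt(c,a,84,8),v=35/pt(c,a,84,-4),v=25/; s/14<z<26/-3<z<12/; s/-18,150/-18,110/" push.py; sed -i "s/^d=grab('side','e.png')//" push.py; python3 push.py
```

```text
touch True 3.515406548961618 [-0.65949758  0.42317549  3.58070384] 16.15
stop False
[ 568.2028969  -195.48584169    5.13054845] [ 1.40357665 -0.04270378  1.08326469] 18.9917
white (array([555.4,   8.7]), 68.1, 59.5, -13.4, 0.53)
white (array([558.6, -93.9]), 79.0, 48.2, 4.8, 0.91)
white (array([ 526.7, -198.9]), 66.7, 48.5, 4.4, 0.7)
wrist white (array([ 419.9, -439.7]), 62.5, 33.7, 19.3, 0.55)
wrist white (array([ 493.7, -202.2]), 129.4, 44.9, 4.9, 0.92)
wrist white (array([553.1,  -8.2]), 33.9, 28.1, -9.3, 0.51)
wrist white (array([558.7, -94.2]), 75.0, 45.4, 4.7, 0.98)
20.1917
```

The panel slid 100 mm to (493.7,-202.2) at 4.9°. It overhangs the edge by about 43 mm and its centre is still 22 mm inside. Next I grip the overhanging end with the jaws across its width.

```bash
cat > grip.py <<'E'
from h import *
c,a=(493.7,-202.2),4.9
gripper_to(64)
r.move_to(pt(c,a,-58,60),down(a))
t=r.move_l(pt(c,a,-58,-10),v=60,force_limit=8)
s=status.get_state(); print('touch',t,s['ee_pos'],s['ft_force'])
if not t:
    gripper_to(0)
    s=status.get_state(); print(s['width'],s['ft_force'])
    if s['width']>40:
        r.move_l(pt(c,a,-58,50),v=60)
        s=status.get_state(); print(s['width'],s['ft_force'],s['ft_torque'],s['t'])
        d=grab('side','i.png');P=cloud(d);m=white(d)&(abs(P[...,0]-493)<90)&(abs(P[...,1]+205)<60)&(P[...,2]>50)
        q=P[m];A=np.c_[q[:,:2]-[c[0],c[1]],np.ones(len(q))];print('plane',np.linalg.lstsq(A,q[:,2],rcond=None)[0])
        w=grab('wrist','iw.png'); np.savez('iw.npz',**w)
        i=cv2.imread('pics/i.png')[80:280,200:420]; cv2.imwrite('pics/i2.png',np.vstack([cv2.resize(i,(512,400)),cv2.imread('pics/iw.png')[190:]]))
E
python3 grip.py
```

```text
touch False [ 436.37870437 -207.45353395   -9.54326376] [-0.30691976  0.54915605 -0.092178  ]
43.16418250724052 [-0.94506123  0.61734624  2.75014258]
42.945218941504415 [-0.86893105 -0.31894923 -0.43585064] [0.00667713 0.00443564 0.0513038 ] 24.1083
plane [ -0.56544082  -0.84037016 113.78852342]
```

View pics/i2.png

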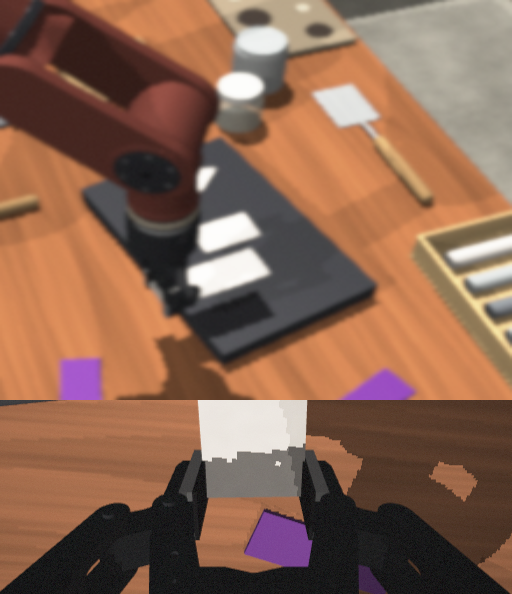

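The panel is gripped and lifted, with its shadow on the slab below it. The wrist view shows its end between the pads at (255,470). Next I measure its tilt and where it sits in the hand from that frame.

```bash
python3 - <<'E'
from h import *
w=dict(np.load('iw.npz')); P=cloud(w); e=status.get_state()['ee_pos']; print(e)
hsv=cv2.cvtColor(w['image'],cv2.COLOR_RGB2HSV)
m=(w['depth']>0)&(hsv[...,1]<60)&(hsv[...,2]>90)&(P[...,2]>70)&(P[...,2]<130)&(P[...,0]>e[0]+12)
q=P[m]
for _ in range(3):
    A=np.c_[q[:,0]-e[0],q[:,1]-e[1],np.ones(len(q))];k=np.linalg.lstsq(A,q[:,2],rcond=None)[0];res=q[:,2]-A@k; q=q[abs(res)<3]
print(len(q),k,res.std(),'x',q[:,0].min()-e[0],q[:,0].max()-e[0])
m2=(w['depth']>0)&(hsv[...,1]<60)&(hsv[...,2]>90)&(abs(P[...,2]-(k[0]*(P[...,0]-e[0])+k[1]*(P[...,1]-e[1])+k[2]))<3)
for u in rects(w,m2,k[2]): print(u)
v,u=np.where(m2); print(u.min(),u.max(),v.min(),v.max())
E
```

```text
[ 435.43151518 -206.84546614   49.41795349]
28903 [-1.00825132e-02  2.18441736e-04  9.26073743e+01] 0.6299513158770705 x 12.002133990762388 109.69244200708488
(array([ 485.5, -202.5]), 115.6, 45.2, 5.6, 0.97)
184 313 0 287
```

The panel is level (0.6°), its underside sits at ee+39.2, and its centre is 58 mm ahead of the TCP. I cross-check the rack from the side camera, then carry the panel over it.

```bash
cat > carry.py <<'E'
from h import *
def battens(d):
    P=cloud(d); b=(d['depth']>0)&(np.hypot(P[...,0]-557,P[...,1]-322)<95)&(P[...,2]>29)&(P[...,2]<42)
    return rects(d,b,35,30)
e=status.get_state()['ee_pos']
r.move_l([e[0],e[1],110],v=150)
for n in('side','scene'):
    for q in battens(grab(n)): print(n,q)
C,a=(557.3,321.9),13.3
r.move_to(pt(C,a,-58,110),down(a))
s=status.get_state(); print(s['ee_pos'],s['width'],s['t'],s['ft_torque'])
d=grab('scene','j.png'); P=cloud(d)
m=white(d)&(abs(P[...,2]-153)<8)&(np.hypot(P[...,0]-557,P[...,1]-322)<120)
for q in rects(d,m,153): print('panel',q)
w=grab('wrist','jw.png')
cv2.imwrite('pics/j2.png',np.vstack([cv2.resize(cv2.imread('pics/j.png')[170:300,330:470],(512,400)),cv2.imread('pics/jw.png')[:190]]))
E
python3 carry.py
```

```text
scene (array([590.9, 329.7]), 121.8, 18.7, -77.4, 0.79)
scene (array([523.2, 314.1]), 122.0, 19.6, -77.3, 0.79)
[501.239224   307.55066057 109.90052448] 42.449378551255805 26.7417 [-0.02746883  0.01195727 -0.05743798]
panel (array([562.1, 321.9]), 121.4, 47.3, 13.0, 0.85)
```

View pics/j2.png

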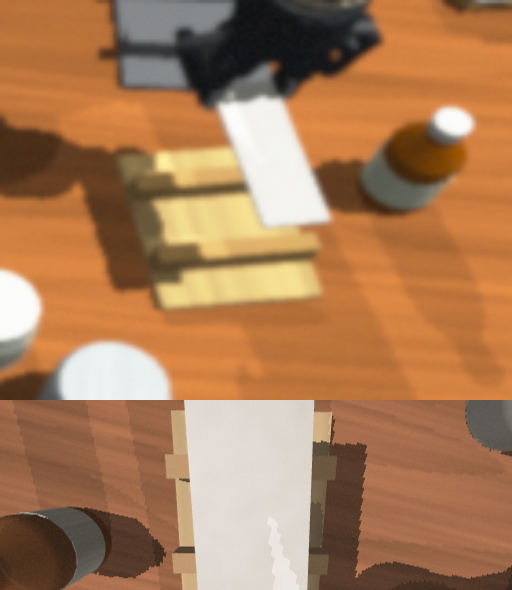

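The panel hangs squarely over the wooden rack. Its far end is at x=621 against an expected 620.6, and the side error is about 1 mm. The wrist view shows the battens evenly either side, at (177,467) and (323,467). Now I lower it under a force limit.

```bash
cat > place.py <<'E'
from h import *
C,a=(557.2,321.9),13.1
r.move_l(pt(C,a,-58,10),down(a),v=100); r.hold(.2)
t=r.move_l(pt(C,a,-58,-7),v=20,force_limit=4)
s=status.get_state(); print('touch',t,s['ee_pos'],s['ft_force'],s['width'],s['t'])
if t and -8<s['ee_pos'][2]<0:
    gripper_to(50); r.hold(.2); gripper_to(66)
    r.move_l(pt(C,a,-58,110),v=120)
    r.move_l(pt(C,a,-150,150),v=200); r.hold(.3)
    d=grab('scene','k.png'); P=cloud(d)
    for q in rects(d,white(d),39):
        if np.hypot(*(q[0]-C))<60: print('panel',q)
    m=white(d)&(np.hypot(P[...,0]-557,P[...,1]-322)<75)
    q=P[m]; A=np.c_[q[:,:2]-C,np.ones(len(q))]; print('plane',np.linalg.lstsq(A,q[:,2],rcond=None)[0])
    for q in rects(d,white(d),34):
        if 30<q[1]<100 and np.hypot(*(q[0]-[558.7,-93.9]))<40: print('short',q)
    cv2.imwrite('pics/k2.png',cv2.resize(cv2.imread('pics/k.png')[170:300,160:460],(800,347),interpolation=2))
    print(status.get_state()['t'])
E
python3 place.py
```

```text
touch True [500.43246407 308.63401548  -4.10392283] [-1.06018443 -0.99094358  4.19940075] 42.560373863911536 28.8667
panel (array([556.3, 322. ]), 132.9, 48.4, 14.6, 0.9)
plane [ 9.81584735e-03 -3.15952187e-02  3.82112164e+01]
short (array([558.6, -93.9]), 78.9, 48.2, 4.8, 0.91)
31.725
```

View pics/k2.png

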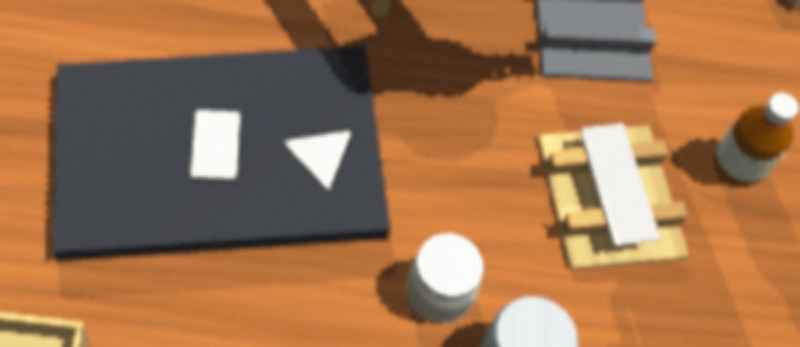

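The panel lies at crop pixel (620,184) across both battens. It is about 1 mm off centre, about 1.5° off axis and level at the right height. The short panel is unmoved and the arm is clear, so I hand in.

```bash
python3 -c "
from h import *
print(ticket.hand_in()); print(status.get_state()['t'])"
```

```text
the job is handed in; nothing more can be done
None
the job is handed in; nothing more can be done
```

The long panel is laid flat across both battens of the wooden rack, and the job was handed in. The robot clock read 31.7 s at my last check, against the 54 s limit.

- **Slide:** I pushed the panel's far end about 100 mm along the slab with two slightly opened fingers. It ended with about 43 mm sticking out over the edge nearest the robot.
- **Lift and lay:** I gripped the overhanging end across its width, lifted it (level to 0.6°), and lowered it onto the battens until contact at about 4 N.
- **Last checks:** The panel centre was about 1 mm from the rack centre. Its angle was 14.6° against 13.1° for the rack. The top surface measured 38.2 mm against an expected 39 mm. The short panel had not moved (under 0.5 mm), and the gripper was well clear.
- **What disagreed:** The fingertips ended about 23 mm short of the reported TCP, plus the swing when open. Because of this, one push stroke and one descent met only air, with the panel unmoved. After that I set heights by touch and camera.
- **Check that gave nothing:** The side camera returned no batten readings before the laying, so the rack pose rests on the scene camera alone, though a wrist view agreed by eye.

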